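# Load a sample changer and index it to the reader

## Task

Load the free blue-capped vial into the one empty holder of the sample changer, which faces the red loading mark, and gently press it fully home. Then push the wheel by its upright pins exactly one click anticlockwise (seen from above), so that the vial comes to rest in front of the black reading head. Go gently: never press or push on the changer or through the vial with more than 30 N, do not tip the vial over, and never turn the wheel backward or on past the one click.

Things in the scene. Friction and masses are not known exactly. Their poses are not given: they have to be found in the camera images.
- vial: loose amber glass sample vial with a blue screw cap, 24 g (mass varies by a quarter), standing upright on the worktop: 54 mm high, glass 20.4 mm in diameter, cap 21.6 mm in diameter from 40 mm up. Origin at the centre of its underside, z up its axis
- changer: sample changer fixed to the worktop: grey base, 240 mm grey wheel (upper face 32 mm above the worktop), six white square vial holders 34 x 34 mm on a 60 mm radius, 60 degrees apart; five hold fixed vials (tops 90.5 mm above the worktop), one is empty. Origin on the wheel's axis at worktop level; -x points to the red loading mark (outer end 142 mm from the axis), before the empty holder
- axis (a point): point on the wheel's axis at the height of the wheel's upper face; fixed, axes as the changer's
- pocket (a point): NOMINAL seat of the empty holder, on the wheel, 60 mm from its axis, 36.5 mm above the worktop (height of the bore's firm floor); turns with the wheel, its -x points outward. The real holder is clamped in a radial slot that reaches 12 mm outward and inward, and stands at least 3 mm off this point (how far is not measured); sideways it is true. It slips only above 40 N
- pin (a point): middle (50 mm above the worktop) of one of six upright steel pins on the wheel, 8 mm in diameter, 35 mm high, tops 67 mm above the worktop, 112 mm from the axis, midway between the holders. This one stands 30 degrees clockwise (seen from above) of the empty holder. It moves with the wheel
- wheel (a joint): angle of the wheel in rad, 0 at the start, positive anticlockwise seen from above. It clicks at every 1.047 (60 degrees): held back by a spring-like torque of up to about 0.3 N m (under 3 N at a pin), greatest a quarter of the way; past half way (0.52) it runs on by itself to the next click and stops there
- reader (a point): middle of the top of the black reading head (36 mm wide, 64 mm high), which stands fixed outside the wheel, 149 mm from its axis, 60 degrees anticlockwise (seen from above) from the loading mark
- mouth (a point): NOMINAL centre of the mouth of the empty holder's bore, 55.5 mm above the worktop, right above the pocket point and off by the same radial shift. Bore round, 22.8 mm wide, 19 mm deep, 0.5 mm chamfer. A sloping spring clip on one side starts 2 mm below the mouth; pushing past it takes about 1 to 4 N, so the vial's weight does not seat it. Fully home: the vial's underside is on the floor

How it is judged:
On the way, in this order (a step that is already met when the one before it is completed fails the run):
1. the vial is fully home and upright in the empty holder, with the wheel still at the loading click (z of vial in the frame of pocket between -0.003 and 0.002 m and horizontal distance between vial and pocket below 0.016 m and angle between vial's own z axis and vertical below 0.1 rad and value of joint wheel between -0.2 and 0.2 rad), for 0.2 s.
2. the wheel has been turned one click anticlockwise, the vial still home (value of joint wheel between 0.95 and 1.15 rad and z of vial in the frame of pocket below 0.002 m), for 0.2 s.
At the end, for the whole second after the job is handed in: the wheel rests one click (1.047 rad, within 0.1 rad) anticlockwise of its start, with the vial upright (within 0.1 rad) at rest in its holder, its underside no more than 2 mm above the bore's floor (all of step 2 and z of vial in the frame of pocket above -0.003 m and horizontal distance between vial and pocket below 0.016 m and angle between vial's own z axis and vertical below 0.1 rad and linear speed of vial below 0.02 m/s); the robot touches nothing.
It fails at once if the vial is pressed against the changer with more than 30 N (contact force between vial and changer above 30 N).
It fails at once if the gripper pushes on the changer with more than 30 N (contact force between the fingers and changer above 30 N).
It fails at once if the rest of the arm pushes on the changer with more than 30 N (contact force between the arm and changer above 30 N).
It fails at once if the wheel is turned on past the one click or backward (value of joint wheel above 1.4 rad or value of joint wheel below -0.35 rad).
It fails at once if the vial is tipped over (angle between vial's own z axis and vertical above 0.6 rad).
It also fails if it takes over 67 s, if anything falls off the work surface, if the arm or the gripper's body presses on something with over 40 N, if the wrist force passes 120 N, or if a joint passes its speed limit or range.

## Robot

A 6-joint arm with a two-finger parallel gripper is mounted at the origin on a cart in front of the work surface, level with it; the furniture and walls round the work are solid. World frame = base frame: x ahead of the robot, y to its left, z up, the work surface at z = 0. Lengths are in m, angles in rad, forces in N, time in s.
With the tool pointing down it reaches from about 0.275 to 0.75 m from the base axis. Payload 10.2 kg.
Tool frame: the origin (TCP) lies midway between the tips of the shut fingers; the grasp point (between the pads) lies 19 mm behind it (env.grip_depth is the distance from the TCP to the grasp point, in m); x points along the fingers, y is the direction in which the jaws open and shut, and the axes are right-handed (so a half turn about x gives the same grasp; the last joint's range is limited). The gripper opens to 85 mm and grips with 20 to 120 N. Pads are 22 mm wide; open, the fingers measure 114 mm over their backs; the gripper's body (76 mm by 85 mm) begins 54 mm behind the grasp point. The pads swing forward as they close: fully open they stand 13 mm farther back than shut.
Start: joints at [-1.386, 0.313, 1.498, -0, 1.331, -0.223], TCP at [0.208, -0.482, 0.231] pointing down, gripper open.
Joint ranges: [-2.94, 2.94], [-0.97, 2.17], [0.19, 2.56], [-1.23, 4.37], [0.02, 3.11], [-2.88, 2.88]. Speed limits (rad/s): [2.39, 2.39, 3.01, 3.14, 3.14, 3.14].

## Interface

Orientations are given as a 3x3 rotation matrix whose columns are the frame's x, y, z axes.
In Python, from workcell import readout, viewer, workorder, env gives the robot as it stands.
- The arm moves only by the tool carry_out, never from a script. Its argument "rows" is a list of rows, each an object with "dp": the shift along the world's x, y, z as a fraction of full scale, a list of three; "twist": the turn, a rotation vector about the world's x, y, z as a fraction of full scale, a list of three; "claw": the opening, from -1 (shut) to 1 (fully open). In form: [{"dp": [tx, ty, tz], "twist": [rx, ry, rz], "claw": claw}, ...]. A call has 1 to 12 rows; each row is the pose to reach, as a shift and turn from the pose measured when the call began, turning the shorter way round; what a row does not reach only later rows make up. Full scale, the value 1, is 0.3 m for a shift and pi rad for a turn. A row lasts 1/8 s, in which the tool goes at most 62.5 mm and 10.7 degrees, less where a joint would pass 70% of its speed; a pose out of reach is approached as far as the arm can. A call with a number of a shift or a turn outside -1 to 1 is refused whole. A call with a gripper value outside its range is refused whole. The fingers move at their own pace and stop on an object; "grip_force" is the grip in N (left out, the last holds). Time passes only in rows, so rows that repeat a pose let the fingers close. It gives the time, the measured TCP pose, the force and the opening at its end, in the units of the state.
- readout.observe(): the state, without advancing time (a new reading comes with each control period).
- viewer.capture(name): name is "side" or "top"; returns the picture (420x560x3 uint8, red, green, blue); there is no depth.
- viewer.camera_model(name): a dict with "fx", "fy", "cx", "cy" (pixels), "rvec" (rotation vector, rad) and "tvec" (3), from world to camera coordinates, as OpenCV has them. Camera axes: x right, y down, z forward; pixel columns grow to the right and rows downward; lengths in m; the calibration is good to about 2 mm. A picture is of the moment at which its call begins. camera_model takes no time and is no camera call.
- workorder.close_job(): hands the job in, once; it reports no verdict.
The state is a dict: "clock": time; "qpos": joint angles; "joint_velocities": joint speeds; "joint_torque": joint torques, N m; "ee_pos": TCP position; "tcp_rot": TCP orientation; "force": force on the tool from outside, world axes, zero at the start; "wrist_torque": the same for the moment, N m; "width": finger opening in m.
Only numpy, scipy, OpenCV 4.12 (cv2) and the standard library are available. Lean on these libraries where they do the work, as an engineer would, in place of code of your own. Each camera call takes 0.05 s, during which the arm holds its last target.

## Working session

There is one attempt and no reset: what is moved stays moved. The work goes in short steps, Python scripts to look and compute and a tool call to move; the robot and the scene stay as the last step left them, time stands still between calls to the robot, and variables do not carry over. Pictures are saved under pics/ and viewed, and the job is handed in when it is done.

Besides the shell and the picture viewer there is one more tool, called after ">>>" as name(argument=value, ...), one argument or row to a line, values as JSON. carry_out: Moves the arm, as the interface text tells. Its arguments: {"type":"object","properties":{"rows":{"type":"array"},"grip_force":{"type":"number"}},"required":["rows"]}

```bash
mkdir -p pics; ls
cat > h.py <<'E'
import numpy as np, cv2
from workcell import readout, viewer, workorder, env
def cam(n):
    m=viewer.camera_model(n); K=np.array([[m['fx'],0,m['cx']],[0,m['fy'],m['cy']],[0,0,1.]]); R=cv2.Rodrigues(np.array(m['rvec'],float))[0]; return K,R,np.array(m['tvec'],float).ravel()
def proj(n,P):
    K,R,t=cam(n); q=(R@np.atleast_2d(P).T).T+t; q=(K@q.T).T; return q[:,:2]/q[:,2:]
def ray(n,u,v,z):
    K,R,t=cam(n); d=R.T@np.linalg.inv(K)@np.array([u,v,1.]); c=-R.T@t; return c+d*(z-c[2])/d[2]
def snap(n,f):
    im=viewer.capture(n); cv2.imwrite('pics/'+f+'.png',im[:,:,::-1]); return im
E
python3 - <<'E'
from h import *
snap('side','side0'); snap('top','top0')
for n in('side','top'):
    K,R,t=cam(n); print(n,K[0,0],-R.T@t, R[2])
print(readout.observe())
E
```

```text
pics
side 459.0284815550497 [ 0.45288682 -0.70908869  0.55516618] [ 0.07187635  0.8191181  -0.56910397]
top 429.7555269171675 [ 0.33698646 -0.03425475  0.93056473] [ 0.1910933  -0.01625312 -0.98143731]
{'clock': 0.1, 'qpos': array([-1.38639552e+00,  3.13354079e-01,  1.49836402e+00,  4.71925968e-05,
        1.33098423e+00, -2.23431641e-01]), 'joint_velocities': array([-1.36958282e-05, -5.03647436e-04, -5.02475694e-04, -7.45843829e-05,
        3.40199917e-04, -1.09387827e-03]), 'joint_torque': array([ 2.49661338e-03, -4.12897038e+01, -2.60143769e+01, -1.95938678e-04,
        3.00984626e-03, -7.05621002e-07]), 'ee_pos': array([ 0.20816794, -0.48172016,  0.23081166]), 'tcp_rot': array([[-1.58402174e-04,  3.96610091e-01, -9.17987152e-01],
       [ 1.09926618e-03, -9.17986539e-01, -3.96610016e-01],
       [-9.99999383e-01, -1.07193612e-03, -2.90568998e-04]]), 'force': array([ 0.25050498, -0.13781296, -0.54138556]), 'wrist_torque': array([-0.03315128, -0.00525343,  0.02343062]), 'width': 0.08542253183502097}
```

View pics/side0.png

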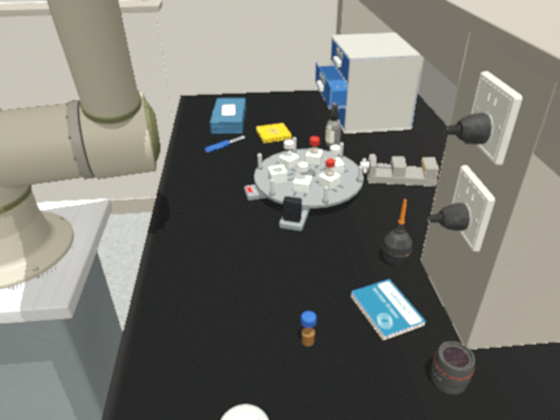

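View pics/top0.png

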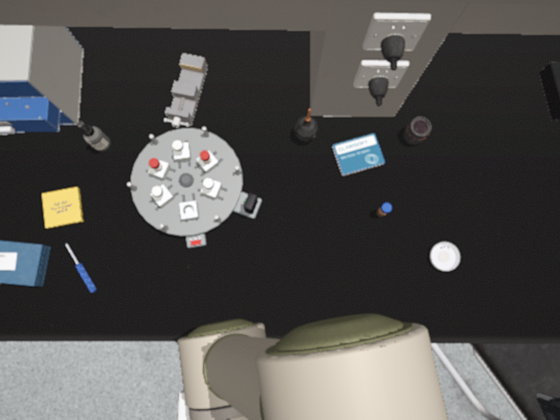

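The vial stands at about (384,210) in top and (308,328) in side. The changer hub is at about (187,181) in top, with the empty holder near (188,210) and the mark near (196,241). I'll zoom in for accurate positions.

Run:
```python
import cv2,numpy as np
t=cv2.imread('pics/top0.png'); s=cv2.imread('pics/side0.png')
c=cv2.resize(t[115:255,115:270],None,fx=5,fy=5,interpolation=cv2.INTER_CUBIC)[:600]; cv2.imwrite('pics/z1.png',c[:, :775])
c=cv2.resize(s[125:235,235:375],None,fx=5,fy=5,interpolation=cv2.INTER_CUBIC); cv2.imwrite('pics/z2.png',c)
a=cv2.resize(t[190:230,360:410],None,fx=8,fy=8,interpolation=cv2.INTER_CUBIC); b=cv2.resize(s[300:355,280:330],None,fx=8,fy=8,interpolation=cv2.INTER_CUBIC)
o=np.zeros((440,800,3),np.uint8); o[:320,:400]=a; o[:,400:]=b; cv2.imwrite('pics/z3.png',o)
```

```text
(no output)
```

View pics/z1.png

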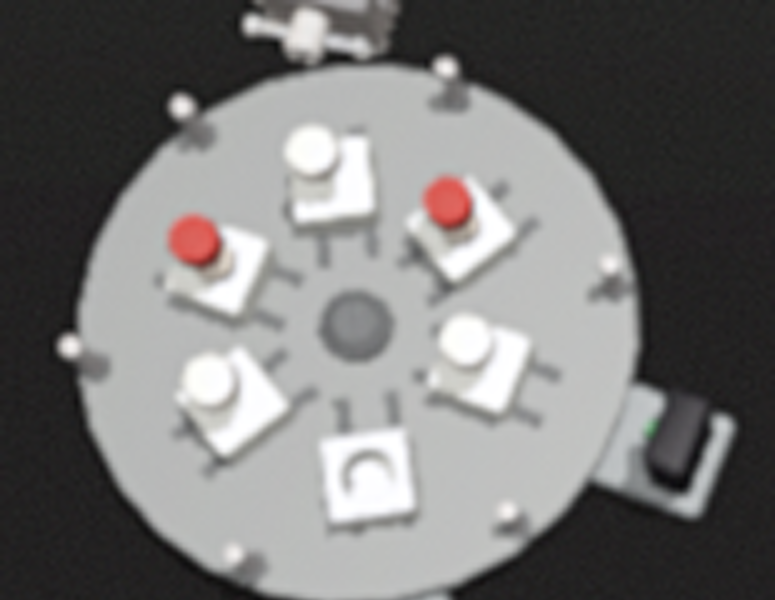

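View pics/z2.png

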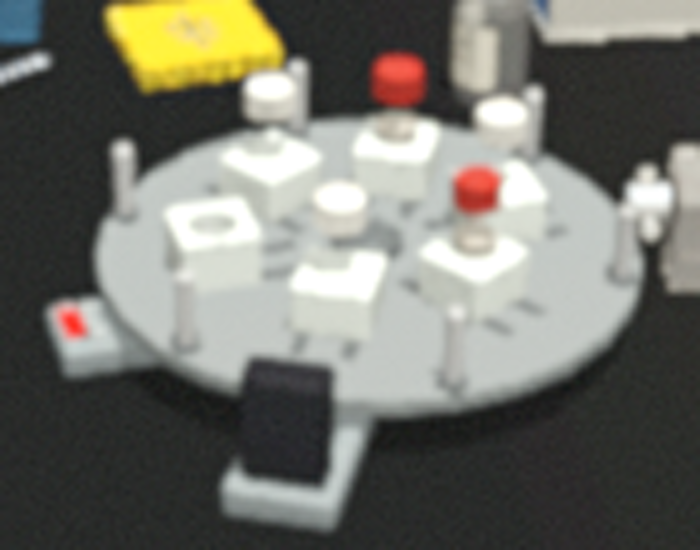

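View pics/z3.png

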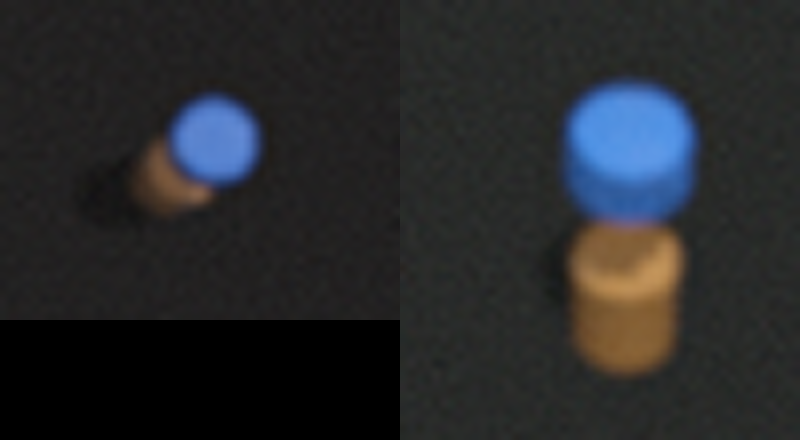

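Run:
```python
import cv2,numpy as np
from h import *
from scipy.optimize import least_squares
f=lambda p,o:[((p[0]+.5)/5-.5+o[0]),((p[1]+.5)/5-.5+o[1])]
T=[f(p,(115,115)) for p in [(183,103),(447,65),(610,262),(509,509),(235,550),(69,345)]]
S=[f(p,(235,125)) for p in [(123,145),(298,63),(535,90),(456,310),(184,272)]]
# fit per camera
def pins(x,y,a): # a: yaw of changer; order by angle
    th=a+np.pi-np.pi/6-np.arange(6)*np.pi/3   # start with pin 30deg cw of empty, proceeding cw
    return np.c_[x+.112*np.cos(th),y+.112*np.sin(th),np.full(6,.067)]
order=[4,5,0,1,2,3] # T indices going clockwise from bottom-left
Tp=np.array([T[i] for i in order])
def fit(n,obs,idx):
    r=least_squares(lambda q:(proj(n,pins(*q))[idx]-obs).ravel(),[.37,.25,0]); print(n,r.x,np.abs(r.fun).max()); return r.x
ct=fit('top',Tp,list(range(6)))
# side: which pin each: print predictions
print(proj('side',pins(*ct)).round(1)); print(np.round(S,1)); print(np.round(proj('side',pins(*ct))-0,0).tolist())
P=proj('side',pins(*ct)); S=np.array(S)
idx=[int(np.argmin(np.linalg.norm(P-s,axis=1))) for s in S]; print(idx)
fit('side',S,idx)
b=f((369,476),(115,115)); X=ray('top',*b,.0555); print('bore',X)
def loc(X,c): 
    d=X[:2]-c[:2]; R=np.array([[np.cos(c[2]),np.sin(c[2])],[-np.sin(c[2]),np.cos(c[2])]]); return R@d
print(loc(X,ct))
t=cv2.imread('pics/top0.png'); s=cv2.imread('pics/side0.png')
def blue(im,n):
    h=cv2.cvtColor(im,cv2.COLOR_BGR2HSV); m=((h[...,0]>100)&(h[...,0]<130)&(h[...,1]>120)&(h[...,2]>60)).astype(np.uint8)
    nn,l,st,ce=cv2.connectedComponentsWithStats(m)
    for k in range(1,nn):
        if st[k,4]>30: print(n,st[k],ce[k])
blue(t,'t');blue(s,'s')
a=cv2.resize(t[192:228,165:213],None,fx=12,fy=12,interpolation=cv2.INTER_CUBIC); cv2.imwrite('pics/z4.png',a)
a=cv2.resize(s[155:190,260:300],None,fx=14,fy=14,interpolation=cv2.INTER_CUBIC); cv2.imwrite('pics/z5.png',a)
```

```text
top [0.58768815 0.15909058 0.17092186] 0.5763870577830232
[[259.6 154.3]
 [294.4 138.1]
 [341.3 143.3]
 [360.5 166.6]
 [326.2 186.8]
 [271.8 179.6]]
[[259.2 153.6]
 [294.2 137.2]
 [341.6 142.6]
 [325.8 186.6]
 [271.4 179. ]]
[[260.0, 154.0], [294.0, 138.0], [341.0, 143.0], [360.0, 167.0], [326.0, 187.0], [272.0, 180.0]]
[0, 1, 2, 4, 5]
side [0.58748444 0.16150703 0.16723332] 0.4073441548256369
bore [0.51665082 0.1469845  0.0555    ]
[-0.07206134  0.00015312]
t [  0  82  42  15 486] [17.01028807 89.39506173]
t [   0   98   58   34 1586] [ 29.6147541  113.80327869]
t [ 60 113  12  10  61] [ 63.7704918  118.50819672]
t [378 142   7  20  35] [380.71428571 151.74285714]
t [381 202  12  11 107] [386.60747664 206.99065421]
t [ 75 262  22  31 268] [ 85.6119403  277.64925373]
s [332  42   5  15  46] [333.80434783  49.26086957]
s [339  55   9  24 118] [344.30508475  66.68644068]
s [316  66  31  40 731] [332.92065663  85.43365253]
s [211  99  35  35 394] [229.31979695 125.2284264 ]
s [338 109   7  16  74] [341.27027027 115.02702703]
s [204 139  26  14 176] [216.88068182 145.78977273]
s [351 279  40  14  57] [368.77192982 285.        ]
s [300 310  18  17 256] [308.1484375  318.31640625]
```

View pics/z4.png

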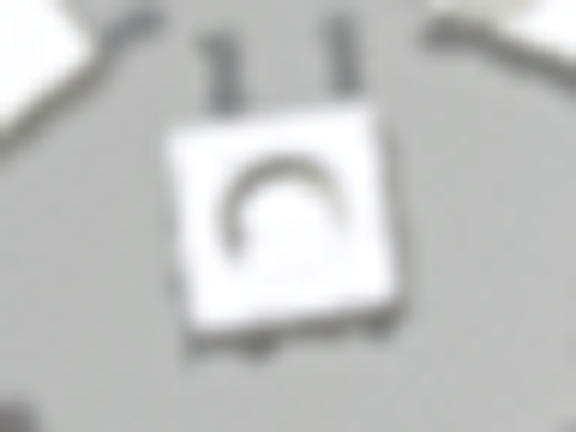

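View pics/z5.png

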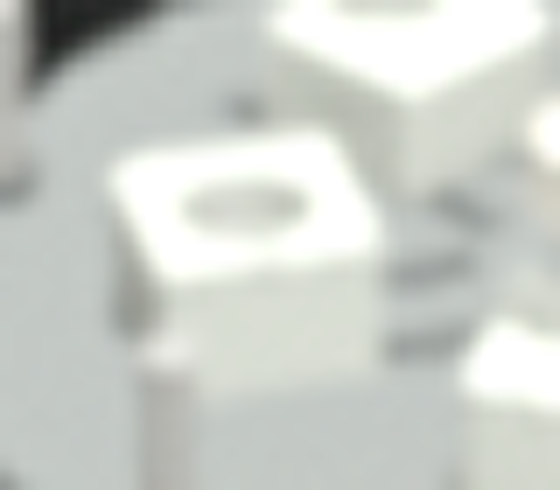

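Run:
```python
from h import *
ct=[.58769,.15909,.1709]; cs=[.58748,.16151,.1672]
def loc(X,c): 
    d=X[:2]-c[:2]; R=np.array([[np.cos(c[2]),np.sin(c[2])],[-np.sin(c[2]),np.cos(c[2])]]); return R@d
g=lambda p,k,o:((p[0]+.5)/k-.5+o[0],(p[1]+.5)/k-.5+o[1])
for n,P,k,o,c in(('top',[(170,130),(372,100),(400,300),(195,330)],12,(165,192),ct),('side',[(118,165),(320,130),(380,240),(170,280)],14,(260,155),cs)):
    X=np.array([ray(n,*g(p,k,o),.0555) for p in P]); print(n,X.mean(0),loc(X.mean(0),np.array(c)),[np.linalg.norm(X[i]-X[i-1]).round(4) for i in range(4)])
for p in[(284,222)]: X=ray('top',*g(p,12,(165,192)),.0555); print('bore t',X,loc(X,np.array(ct)))
for p in[(248,206)]: X=ray('side',*g(p,14,(260,155)),.0555); print('bore s',X,loc(X,np.array(cs)))
# vial
print(ray('top',*g((215,139),8,(360,190)),.054)); print(ray('side',*g((630-400,131),8,(280,300)),.054))
print(ray('side',*g((624-400,345),8,(280,300)),.0))
```

```text
top [0.51743776 0.14736777 0.0555    ] [-0.0712224   0.00039629] [np.float64(0.0357), np.float64(0.0351), np.float64(0.0358), np.float64(0.0353)]
side [0.517526   0.14845939 0.0555    ] [-0.07115037 -0.00122673] [np.float64(0.0361), np.float64(0.0332), np.float64(0.0353), np.float64(0.0339)]
bore t [0.51613575 0.14735511 0.0555    ] [-0.0725076   0.00060525]
bore s [0.51758957 0.14748668 0.0555    ] [-0.07124957 -0.00219645]
[ 0.52740641 -0.26573294  0.054     ]
[ 0.52726077 -0.26677631  0.054     ]
[ 0.52699732 -0.27025255  0.        ]
```

>>> carry_out(
  rows=[
    {"dp": [0.15,0.1,0],"twist": [0,0,0.06],"claw": 1},
    {"dp": [0.3,0.2,0],"twist": [0,0,0.12],"claw": 1},
    {"dp": [0.45,0.3,0],"twist": [0,0,0.18],"claw": 1},
    {"dp": [0.6,0.4,0],"twist": [0,0,0.24],"claw": 1},
    {"dp": [0.75,0.5,0],"twist": [0,0,0.3],"claw": 1},
    {"dp": [0.9,0.6,-0.1],"twist": [0,0,0.36],"claw": 1},
    {"dp": [0.98,0.68,-0.2],"twist": [0,0,0.4],"claw": 1},
    {"dp": [1,0.72,-0.3],"twist": [0,0,0.4244],"claw": 1},
    {"dp": [1,0.72,-0.3],"twist": [0,0,0.4244],"claw": 1},
    {"dp": [1,0.72,-0.3],"twist": [0,0,0.4244],"claw": 1},
  ],
)

```text
clock: 1.35
ee_pos: [0.5083, -0.2666, 0.142]
tcp_rot: [[0.0, 0.986, 0.167], [-0.001, 0.167, -0.986], [-1.0, -0.0, 0.001]]
force: [-0.5, -0.1, -0.7]
width: 0.0854
```

>>> carry_out(
  rows=[
    {"dp": [0.062,0,0],"twist": [0,0,0.001],"claw": 1},
    {"dp": [0.062,0,-0.13],"twist": [0,0,0.001],"claw": 1},
    {"dp": [0.062,0,-0.26],"twist": [0,0,0.001],"claw": 1},
    {"dp": [0.062,0,-0.36],"twist": [0,0,0.001],"claw": 1},
    {"dp": [0.062,0,-0.385],"twist": [0,0,0.001],"claw": 1},
    {"dp": [0.062,0,-0.385],"twist": [0,0,0.001],"claw": 1},
  ],
)

```text
clock: 2.1
ee_pos: [0.5273, -0.2675, 0.0278]
tcp_rot: [[0.001, 0.986, 0.169], [-0.002, 0.169, -0.986], [-1.0, 0.001, 0.002]]
force: [1.1, -0.7, -0.2]
width: 0.0856
```

Run:
```python
from h import *
s=snap('side','s1'); t=snap('top','t1'); 
a=cv2.resize(s[240:380,230:380],None,fx=4,fy=4,interpolation=cv2.INTER_CUBIC)
cv2.imwrite('pics/z6.png',a[:,:,::-1])
print(readout.observe()['ee_pos'])
```

```text
[ 0.52755244 -0.26749448  0.02832068]
```

View pics/z6.png

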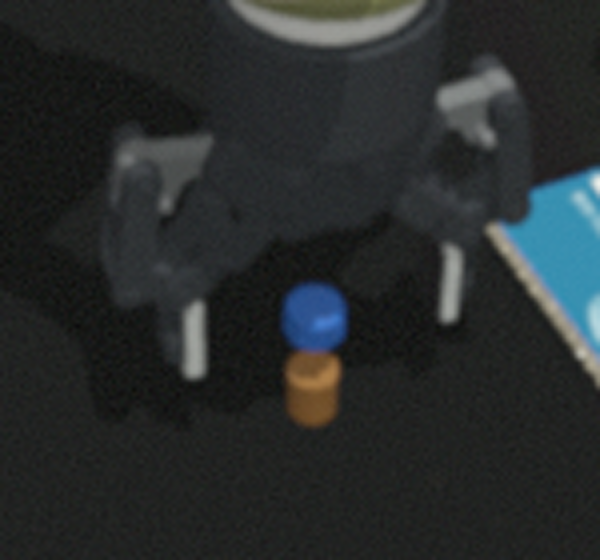

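>>> carry_out(
  grip_force=20,
  rows=[
    {"dp": [0,0,0],"twist": [0,0,0],"claw": 0.2},
    {"dp": [0,0,0],"twist": [0,0,0],"claw": 0},
    {"dp": [0,0,0],"twist": [0,0,0],"claw": -0.2},
    {"dp": [0,0,0],"twist": [0,0,0],"claw": -0.35},
    {"dp": [0,0,0],"twist": [0,0,0],"claw": -0.45},
    {"dp": [0,0,0],"twist": [0,0,0],"claw": -0.55},
    {"dp": [0,0,0],"twist": [0,0,0],"claw": -0.7},
    {"dp": [0,0,0],"twist": [0,0,0],"claw": -1},
    {"dp": [0,0,0],"twist": [0,0,0],"claw": -1},
  ],
)

```text
clock: 3.32
ee_pos: [0.5276, -0.2675, 0.0283]
tcp_rot: [[0.002, 0.985, 0.17], [-0.003, 0.17, -0.985], [-1.0, 0.002, 0.003]]
force: [-0.6, 0.0, 0.8]
width: 0.0206
```

Run:
```python
from h import *
s=snap('side','s2'); 
a=cv2.resize(s[240:380,230:380],None,fx=4,fy=4,interpolation=cv2.INTER_CUBIC)
cv2.imwrite('pics/z7.png',a[:,:,::-1])
o=readout.observe(); print(o['ee_pos'],o['width'],o['force'])
```

```text
[ 0.52757108 -0.26745982  0.02834624] 0.020595989625222424 [-1.05809749  0.39949992  0.86785694]
```

View pics/z7.png

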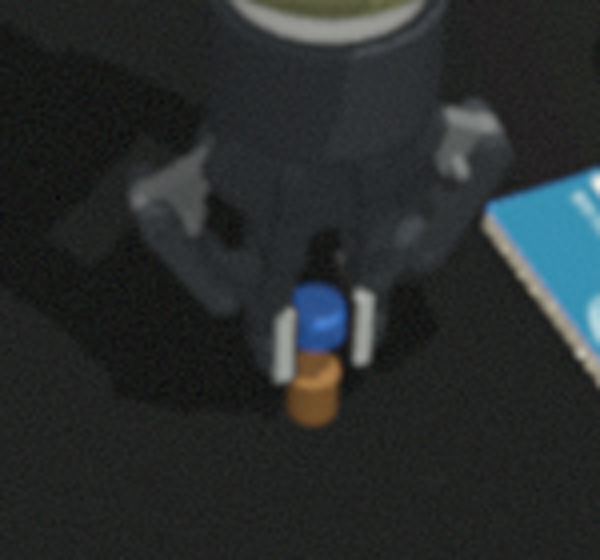

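>>> carry_out(
  rows=[
    {"dp": [0,0,0.1],"twist": [0,0,0],"claw": -1},
    {"dp": [0,0,0.25],"twist": [0,0,0],"claw": -1},
    {"dp": [0,0,0.4],"twist": [0,0,0],"claw": -1},
    {"dp": [0,0,0.45],"twist": [0,0,0],"claw": -1},
    {"dp": [0,0.15,0.45],"twist": [0,0,0],"claw": -1},
    {"dp": [0,0.3,0.45],"twist": [0,0,0],"claw": -1},
    {"dp": [0,0.3,0.45],"twist": [0,0,0],"claw": -1},
    {"dp": [0,0.3,0.45],"twist": [0,0,0],"claw": -1},
  ],
)

```text
clock: 4.38
ee_pos: [0.5274, -0.1778, 0.1627]
tcp_rot: [[0.002, 0.985, 0.17], [-0.003, 0.17, -0.985], [-1.0, 0.001, 0.003]]
force: [0.5, 0.7, -0.3]
width: 0.0206
```

Run:
```python
from h import *
s=snap('side','s3');t=snap('top','t3')
o=readout.observe(); p=o['ee_pos'];print(p,o['width'],o['force'],o['tcp_rot'].round(4))
u=proj('side',p+[0,0,.019])[0]; print(u,proj('top',p+[0,0,.019]))
x,y=int(u[0])-50,int(u[1])-40
a=cv2.resize(s[y:y+100,x:x+100],None,fx=6,fy=6,interpolation=cv2.INTER_CUBIC)
cv2.imwrite('pics/z8.png',a[:,:,::-1]); print(x,y)
```

```text
[ 0.52743546 -0.17835817  0.16284621] 0.02081978613571067 [ 0.37966737  0.18391364 -0.50874658] [[ 0.0017  0.9856  0.169 ]
 [-0.0028  0.169  -0.9856]
 [-1.      0.0012  0.003 ]]
[302.02435177 206.82888724] [[356.16685239 191.52500055]]
252 166
```

View pics/z8.png

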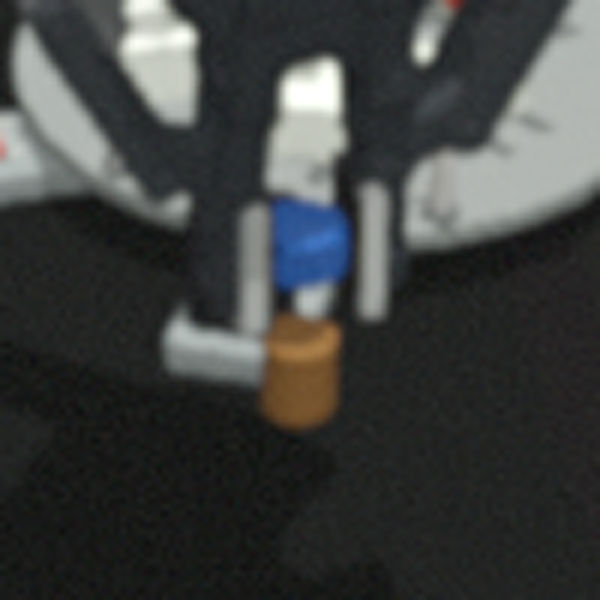

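View pics/t3.png

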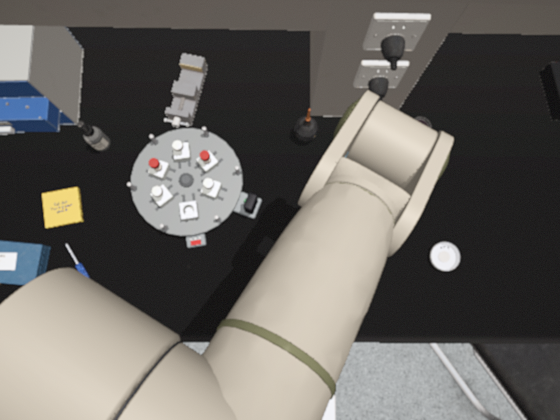

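```bash
cat >> h.py <<'E'
def outline(n,c,ax,r,z0,z1):
    """hull of a cylinder projected"""
    ax=ax/np.linalg.norm(ax); e1=np.cross(ax,[0,1,0]); e1/=np.linalg.norm(e1); e2=np.cross(ax,e1)
    th=np.linspace(0,2*np.pi,60); P=np.concatenate([c+ax*z+r*(np.cos(th)[:,None]*e1+np.sin(th)[:,None]*e2) for z in(z0,z1)])
    return cv2.convexHull(proj(n,P).astype(np.float32))[:,0]
def overlay(im,n,x,y,w,h,k,cyls,f):
    a=cv2.resize(im[y:y+h,x:x+w],None,fx=k,fy=k,interpolation=cv2.INTER_CUBIC)[:,:,::-1].copy()
    for (c,ax,r,z0,z1) in cyls:
        o=outline(n,np.array(c),np.array(ax),r,z0,z1); o=(o-[x,y]+.5)*k-.5
        cv2.polylines(a,[np.round(o).astype(int)],True,(0,255,0),1)
    cv2.imwrite('pics/'+f+'.png',a)
E
python3 - <<'E'
from h import *
s=cv2.imread('pics/s3.png')[:,:,::-1]
p=np.array([.52743,-.17836,.16284]); b=p-[0,0,.0283]
overlay(s,'side',252,166,100,100,6,[(b,[0,0,1.],.0102,0,.026),(b,[0,0,1.],.0108,.04,.054)],'z9')
E
```

```text
(no output)
```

View pics/z9.png

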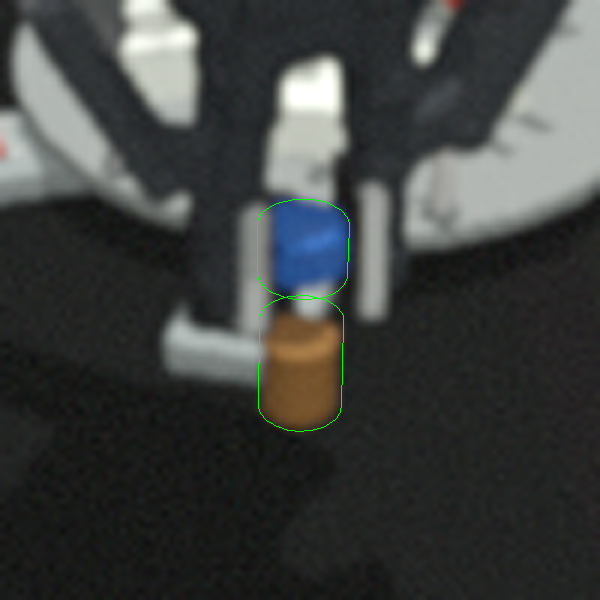

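>>> carry_out(
  rows=[
    {"dp": [0,0.15,0],"twist": [0,0,0],"claw": -1},
    {"dp": [-0.01,0.3,0],"twist": [0,0,0],"claw": -1},
    {"dp": [-0.02,0.45,0],"twist": [0,0,0],"claw": -1},
    {"dp": [-0.03,0.6,0],"twist": [0,0,0],"claw": -1},
    {"dp": [-0.035,0.75,0],"twist": [0,0,0],"claw": -1},
    {"dp": [-0.035,0.9,0],"twist": [0,0,0],"claw": -1},
    {"dp": [-0.035,1,0],"twist": [0,0,0],"claw": -1},
    {"dp": [-0.035,1,0],"twist": [0,0,0],"claw": -1},
    {"dp": [-0.035,1,0],"twist": [0,0,0],"claw": -1},
    {"dp": [-0.035,1,0],"twist": [0,0,0],"claw": -1},
  ],
)

```text
clock: 5.72
ee_pos: [0.5171, 0.1205, 0.1628]
tcp_rot: [[0.002, 0.986, 0.167], [-0.003, 0.167, -0.986], [-1.0, 0.001, 0.003]]
force: [0.4, 0.5, -0.3]
width: 0.0206
```

>>> carry_out(
  rows=[
    {"dp": [0,0.05,0],"twist": [0,0,0],"claw": -1},
    {"dp": [0,0.088,-0.05],"twist": [0,0,0],"claw": -1},
    {"dp": [0,0.088,-0.12],"twist": [0,0,0],"claw": -1},
    {"dp": [0,0.088,-0.2],"twist": [0,0,0],"claw": -1},
    {"dp": [0,0.088,-0.23],"twist": [0,0,0],"claw": -1},
    {"dp": [0,0.088,-0.24],"twist": [0,0,0],"claw": -1},
    {"dp": [0,0.088,-0.24],"twist": [0,0,0],"claw": -1},
  ],
)

```text
clock: 6.6
ee_pos: [0.5174, 0.147, 0.0911]
tcp_rot: [[0.002, 0.986, 0.167], [-0.003, 0.167, -0.986], [-1.0, 0.002, 0.003]]
force: [-0.6, -0.3, -1.0]
width: 0.0205
```

Run:
```python
from h import *
s=snap('side','s4');t=snap('top','t4')
o=readout.observe(); p=o['ee_pos'];print(p,o['width'],o['force'],o['tcp_rot'].round(4))
b=p-[0,0,.0283]
overlay(s,'side',245,120,80,75,9,[],'z10')
overlay(s,'side',245,120,80,75,9,[(b,[0,0,1.],.0102,0,.026),(b,[0,0,1.],.0108,.04,.054),((.5172,.1477,.0555),[0,0,1.],.0114,0,.0001)],'z11')
```

```text
[0.51750793 0.146937   0.09139043] 0.020987625861724608 [-0.25852695  0.15971761 -0.48588556] [[ 0.0028  0.9859  0.1673]
 [-0.0028  0.1673 -0.9859]
 [-1.      0.0023  0.0033]]
```

View pics/z10.png

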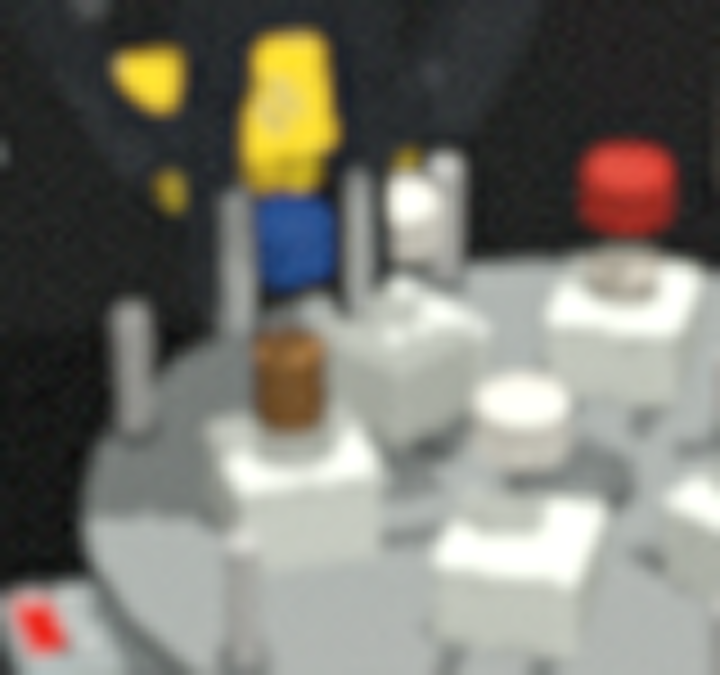

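View pics/z11.png

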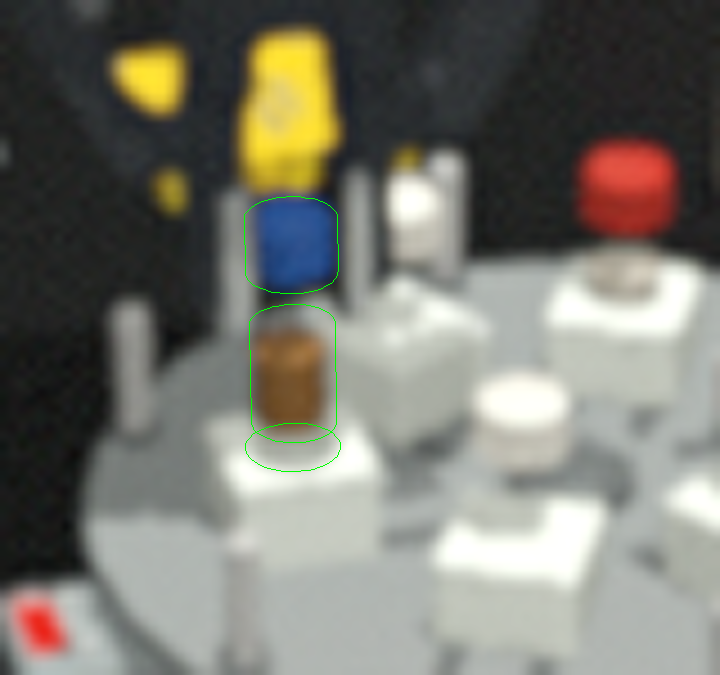

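View pics/t4.png

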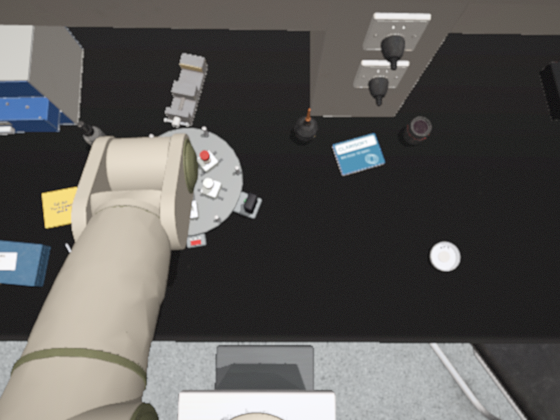

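>>> carry_out(
  rows=[
    {"dp": [0,0,-0.01],"twist": [0,0,0],"claw": -1},
    {"dp": [0,0,-0.018],"twist": [0,0,0],"claw": -1},
    {"dp": [0,0,-0.018],"twist": [0,0,0],"claw": -1},
    {"dp": [0,0,-0.018],"twist": [0,0,0],"claw": -1},
  ],
)

```text
clock: 7.2
ee_pos: [0.5175, 0.1469, 0.0861]
tcp_rot: [[0.003, 0.986, 0.167], [-0.003, 0.167, -0.986], [-1.0, 0.002, 0.003]]
force: [-0.5, -0.6, 1.0]
width: 0.0207
```

>>> carry_out(
  rows=[
    {"dp": [0,0,-0.004],"twist": [0,0,0],"claw": -1},
    {"dp": [0,0,-0.008],"twist": [0,0,0],"claw": -1},
    {"dp": [0,0,-0.01],"twist": [0,0,0],"claw": -1},
    {"dp": [0,0,-0.01],"twist": [0,0,0],"claw": -1},
  ],
)

```text
clock: 7.7
ee_pos: [0.5175, 0.1469, 0.083]
tcp_rot: [[0.003, 0.986, 0.167], [-0.003, 0.167, -0.986], [-1.0, 0.002, 0.003]]
force: [0.1, -0.1, -0.0]
width: 0.021
```

>>> carry_out(
  rows=[
    {"dp": [0,0,-0.003],"twist": [0,0,0],"claw": -1},
    {"dp": [0,0,-0.005],"twist": [0,0,0],"claw": -1},
    {"dp": [0,0,-0.005],"twist": [0,0,0],"claw": -1},
  ],
)

```text
clock: 8.07
ee_pos: [0.5175, 0.1469, 0.0814]
tcp_rot: [[0.003, 0.986, 0.167], [-0.003, 0.167, -0.986], [-1.0, 0.002, 0.003]]
force: [0.4, 0.1, -0.4]
width: 0.0208
```

>>> carry_out(
  rows=[
    {"dp": [0,0,-0.003],"twist": [0,0,0],"claw": -1},
    {"dp": [0,0,-0.005],"twist": [0,0,0],"claw": -1},
    {"dp": [0,0,-0.005],"twist": [0,0,0],"claw": -1},
  ],
)

```text
clock: 8.45
ee_pos: [0.5175, 0.1469, 0.0799]
tcp_rot: [[0.003, 0.986, 0.167], [-0.003, 0.167, -0.986], [-1.0, 0.002, 0.003]]
force: [-0.2, -1.2, 0.0]
width: 0.0207
```

Run:
```python
from h import *
s=snap('side','s5')
o=readout.observe(); p=o['ee_pos'];print(p,o['width'],o['force'],o['wrist_torque'])
overlay(s,'side',245,120,80,75,9,[],'z12')
```

```text
[0.51747911 0.14692178 0.07988842] 0.020777458982942885 [-0.07386635 -0.22328838 -1.13140631] [-0.02369041 -0.00918497  0.03086204]
```

View pics/z12.png

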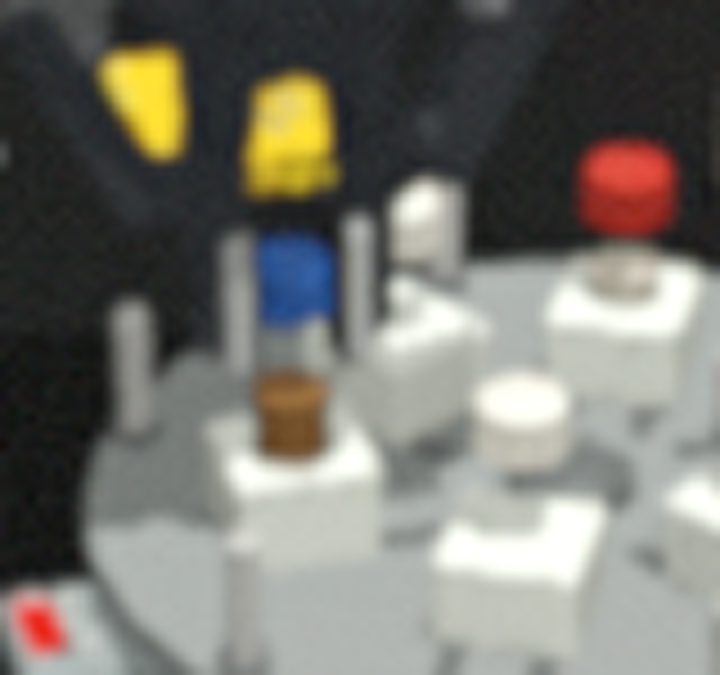

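>>> carry_out(
  rows=[
    {"dp": [0,0,-0.003],"twist": [0,0,0],"claw": -1},
    {"dp": [0,0,-0.006],"twist": [0,0,0],"claw": -1},
    {"dp": [0,0,-0.009],"twist": [0,0,0],"claw": -1},
    {"dp": [0,0,-0.009],"twist": [0,0,0],"claw": -1},
  ],
)

```text
clock: 9.0
ee_pos: [0.5174, 0.1469, 0.0771]
tcp_rot: [[0.003, 0.986, 0.167], [-0.003, 0.167, -0.986], [-1.0, 0.002, 0.003]]
force: [-0.2, 0.5, -0.7]
width: 0.0207
```

>>> carry_out(
  rows=[
    {"dp": [0,0,-0.003],"twist": [0,0,0],"claw": -1},
    {"dp": [0,0,-0.006],"twist": [0,0,0],"claw": -1},
    {"dp": [0,0,-0.009],"twist": [0,0,0],"claw": -1},
    {"dp": [0,0,-0.009],"twist": [0,0,0],"claw": -1},
  ],
)

```text
clock: 9.5
ee_pos: [0.5174, 0.1469, 0.0744]
tcp_rot: [[0.002, 0.986, 0.167], [-0.003, 0.167, -0.986], [-1.0, 0.002, 0.003]]
force: [0.4, -0.2, -1.0]
width: 0.0207
```

>>> carry_out(
  rows=[
    {"dp": [0,0,-0.004],"twist": [0,0,0],"claw": -1},
    {"dp": [0,0,-0.008],"twist": [0,0,0],"claw": -1},
    {"dp": [0,0,-0.012],"twist": [0,0,0],"claw": -1},
    {"dp": [0,0,-0.012],"twist": [0,0,0],"claw": -1},
  ],
)

```text
clock: 10.0
ee_pos: [0.5174, 0.1469, 0.0706]
tcp_rot: [[0.002, 0.986, 0.167], [-0.003, 0.167, -0.986], [-1.0, 0.002, 0.003]]
force: [0.0, -0.0, -0.5]
width: 0.0206
```

Run:
```python
from h import *
s=snap('side','s6')
o=readout.observe(); p=o['ee_pos'];print(p,o['width'],o['force'],o['wrist_torque'])
overlay(s,'side',245,120,80,75,9,[],'z13')
```

```text
[0.51740447 0.14688901 0.07069924] 0.020509584784712338 [ 0.72371605 -0.8537061  -0.39747174] [-0.15773678 -0.02735819 -0.069683  ]
```

View pics/z13.png

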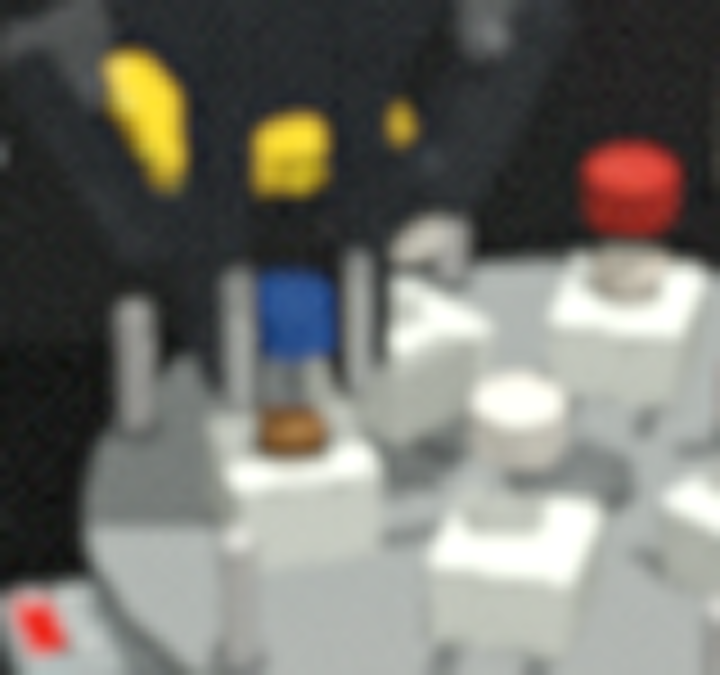

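>>> carry_out(
  rows=[
    {"dp": [0,0,-0.004],"twist": [0,0,0],"claw": -1},
    {"dp": [0,0,-0.008],"twist": [0,0,0],"claw": -1},
    {"dp": [0,0,-0.012],"twist": [0,0,0],"claw": -1},
    {"dp": [0,0,-0.012],"twist": [0,0,0],"claw": -1},
  ],
)

```text
clock: 10.55
ee_pos: [0.5173, 0.1469, 0.0669]
tcp_rot: [[0.002, 0.986, 0.167], [-0.003, 0.167, -0.986], [-1.0, 0.002, 0.003]]
force: [0.3, -0.4, -1.3]
width: 0.0202
```

>>> carry_out(
  rows=[
    {"dp": [0,0,-0.003],"twist": [0,0,0],"claw": -1},
    {"dp": [0,0,-0.005],"twist": [0,0,0],"claw": -1},
    {"dp": [0,0,-0.005],"twist": [0,0,0],"claw": -1},
  ],
)

```text
clock: 10.92
ee_pos: [0.5173, 0.1469, 0.0654]
tcp_rot: [[0.002, 0.986, 0.167], [-0.003, 0.167, -0.986], [-1.0, 0.002, 0.003]]
force: [-0.2, -0.6, -0.3]
width: 0.0202
```

>>> carry_out(
  rows=[
    {"dp": [0,0,-0.003],"twist": [0,0,0],"claw": -1},
    {"dp": [0,0,-0.004],"twist": [0,0,0],"claw": -1},
    {"dp": [0,0,-0.004],"twist": [0,0,0],"claw": -1},
  ],
)

```text
clock: 11.3
ee_pos: [0.5175, 0.1469, 0.0647]
tcp_rot: [[0.003, 0.986, 0.167], [-0.003, 0.167, -0.986], [-1.0, 0.002, 0.003]]
force: [-1.4, -0.8, 6.6]
width: 0.0205
```

Run:
```python
from h import *
s=snap('side','s7')
o=readout.observe(); p=o['ee_pos'];print(p,o['width'],o['force'],o['wrist_torque'])
b=np.array([p[0],p[1],.0365])
overlay(s,'side',245,120,80,75,9,[(b,[0,0,1.],.0108,.04,.054)],'z14')
```

```text
[0.51752096 0.14690509 0.06472504] 0.02059313985376942 [-1.69679319 -1.18534985  5.41164221] [-0.14447134  0.25367502  0.01650296]
```

View pics/z14.png

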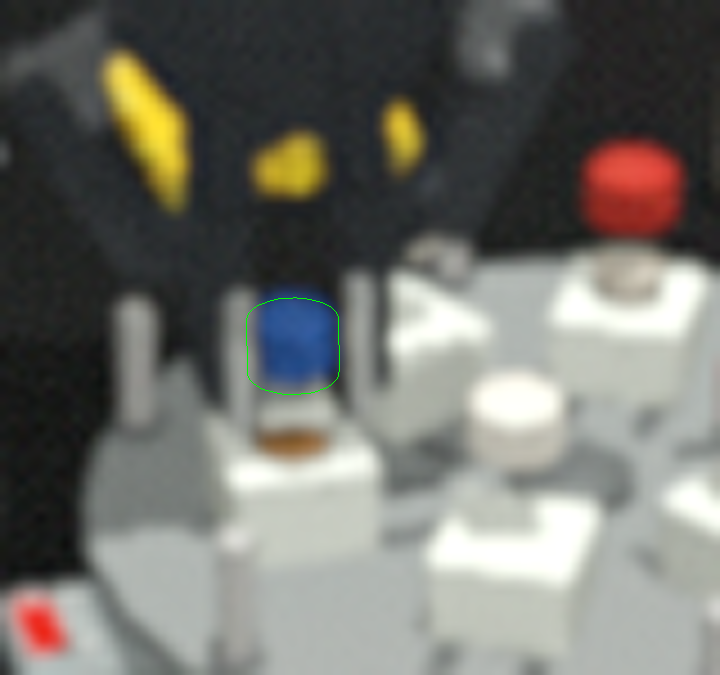

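>>> carry_out(
  rows=[
    {"dp": [0,0,-0.002],"twist": [0,0,0],"claw": -1},
    {"dp": [0,0,-0.002],"twist": [0,0,0],"claw": -1},
    {"dp": [0,0,-0.002],"twist": [0,0,0],"claw": -1},
  ],
)

```text
clock: 11.72
ee_pos: [0.5176, 0.1469, 0.0647]
tcp_rot: [[0.003, 0.986, 0.167], [-0.003, 0.167, -0.986], [-1.0, 0.003, 0.003]]
force: [-1.5, -0.7, 6.2]
width: 0.0208
```

>>> carry_out(
  rows=[
    {"dp": [0,0,-0.003],"twist": [0,0,0],"claw": -1},
    {"dp": [0,0,-0.004],"twist": [0,0,0],"claw": -1},
    {"dp": [0,0,-0.004],"twist": [0,0,0],"claw": -1},
  ],
)

```text
clock: 12.1
ee_pos: [0.5178, 0.1469, 0.0646]
tcp_rot: [[0.004, 0.986, 0.167], [-0.003, 0.167, -0.986], [-1.0, 0.003, 0.004]]
force: [-3.2, -1.5, 11.4]
width: 0.0205
```

>>> carry_out(
  rows=[
    {"dp": [0,0,0],"twist": [0,0,0],"claw": -1},
    {"dp": [0,0,0],"twist": [0,0,0],"claw": -0.4},
    {"dp": [0,0,0],"twist": [0,0,0],"claw": 0},
    {"dp": [0,0,0],"twist": [0,0,0],"claw": 0.1},
    {"dp": [0,0,0],"twist": [0,0,0],"claw": 0.1},
    {"dp": [0,0,0],"twist": [0,0,0],"claw": 0.1},
  ],
)

```text
clock: 12.85
ee_pos: [0.5178, 0.1469, 0.0646]
tcp_rot: [[0.004, 0.986, 0.167], [-0.003, 0.167, -0.986], [-1.0, 0.003, 0.004]]
force: [-0.8, 0.9, -0.6]
width: 0.0469
```

>>> carry_out(
  rows=[
    {"dp": [0,0,0.05],"twist": [0,0,0],"claw": 0.1},
    {"dp": [0,0,0.15],"twist": [0,0,0],"claw": 0.1},
    {"dp": [0,0,0.3],"twist": [0,0,0],"claw": 0.1},
    {"dp": [0,0,0.35],"twist": [0,0,0],"claw": 0.1},
    {"dp": [0,0,0.35],"twist": [0,0,0],"claw": 0.1},
  ],
)

```text
clock: 13.48
ee_pos: [0.518, 0.147, 0.1705]
tcp_rot: [[0.006, 0.986, 0.167], [-0.003, 0.167, -0.986], [-1.0, 0.005, 0.004]]
force: [-0.7, -0.6, -0.5]
width: 0.0468
```

Run:
```python
from h import *
s=snap('side','s8')
o=readout.observe(); p=o['ee_pos'];print(p,o['width'],o['force'],o['wrist_torque'])
b=np.array([.5175,.1475,.0365])
overlay(s,'side',245,120,80,75,9,[(b,[0,0,1.],.0108,.04,.054)],'z15')
```

```text
[0.51749807 0.1468815  0.16921379] 0.04717113528575037 [-0.06471238 -0.32127463 -0.34889091] [ 0.00039622 -0.00176926 -0.00424409]
```

View pics/z15.png

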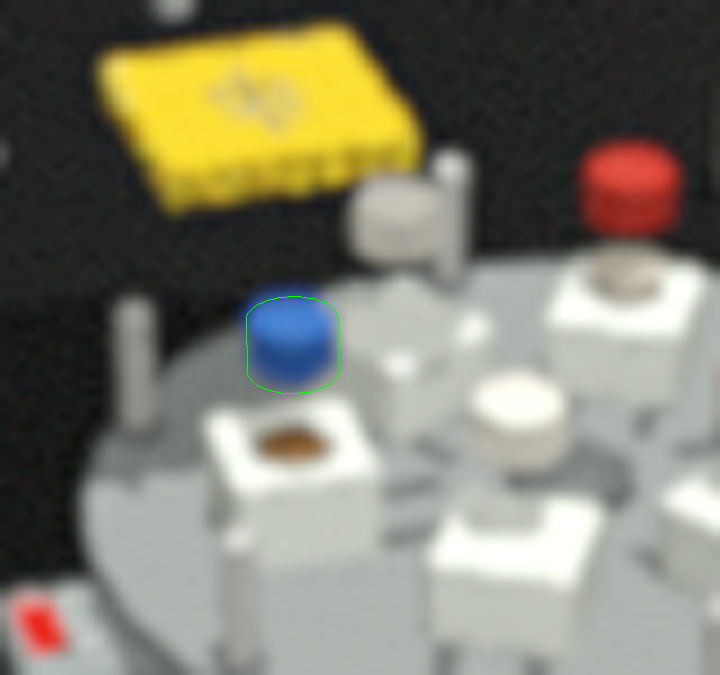

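```bash
cat > way.py <<'E'
from h import *
A=np.array([.5876,.1600]);a=.169;R=np.array([[np.cos(a),-np.sin(a)],[np.sin(a),np.cos(a)]])
def tcp(phi,gap=0):
    t=np.deg2rad(150+phi); return A+R@(.112*np.array([np.cos(t),np.sin(t)])+[0,.015+gap])
E
python3 - <<'E'
from way import *
p=readout.observe()['ee_pos']; print(p)
print('above',tcp(0,.012),(np.r_[tcp(0,.012),.05]-p)/.3)
t0=tcp(0,.012)
for ph in range(0,45,3): print(ph,((tcp(ph)-t0)/.3).round(4), tcp(ph).round(4))
E
```

```text
[0.51749807 0.1468815  0.16921379]
above [0.47802667 0.22550333] [-0.13157133  0.26207276 -0.39737929]
0 [ 0.0067 -0.0394] [0.48   0.2137]
3 [ 0.0004 -0.0579] [0.4782 0.2081]
6 [-0.0049 -0.0767] [0.4766 0.2025]
9 [-0.0092 -0.0958] [0.4753 0.1968]
12 [-0.0126 -0.1151] [0.4743 0.191 ]
15 [-0.0149 -0.1345] [0.4736 0.1852]
18 [-0.0162 -0.154 ] [0.4732 0.1793]
21 [-0.0165 -0.1735] [0.4731 0.1735]
24 [-0.0157 -0.193 ] [0.4733 0.1676]
27 [-0.014  -0.2125] [0.4738 0.1618]
30 [-0.0112 -0.2319] [0.4747 0.1559]
33 [-0.0074 -0.251 ] [0.4758 0.1502]
36 [-0.0026 -0.27  ] [0.4772 0.1445]
39 [ 0.0032 -0.2886] [0.479  0.1389]
42 [ 0.0099 -0.307 ] [0.481  0.1334]
```

>>> carry_out(
  rows=[
    {"dp": [-0.04,0.08,0.02],"twist": [0,0,0],"claw": -1},
    {"dp": [-0.1,0.2,0.02],"twist": [0,0,0],"claw": -1},
    {"dp": [-0.132,0.262,0],"twist": [0,0,0],"claw": -1},
    {"dp": [-0.132,0.262,0],"twist": [0,0,0],"claw": -1},
    {"dp": [-0.132,0.262,-0.1],"twist": [0,0,0],"claw": -1},
    {"dp": [-0.132,0.262,-0.2],"twist": [0,0,0],"claw": -1},
    {"dp": [-0.132,0.262,-0.3],"twist": [0,0,0],"claw": -1},
    {"dp": [-0.132,0.262,-0.37],"twist": [0,0,0],"claw": -1},
    {"dp": [-0.132,0.262,-0.397],"twist": [0,0,0],"claw": -1},
    {"dp": [-0.132,0.262,-0.397],"twist": [0,0,0],"claw": -1},
  ],
)

```text
clock: 14.78
ee_pos: [0.478, 0.2251, 0.0499]
tcp_rot: [[0.003, 0.986, 0.167], [-0.003, 0.167, -0.986], [-1.0, 0.002, 0.004]]
force: [-0.0, -0.3, 0.1]
width: 0.0001
```

Run:
```python
from way import *
s=snap('side','s9'); snap('top','t9')
o=readout.observe(); p=o['ee_pos'];print(p,o['width'],o['force'],tcp(0,.012))
overlay(s,'side',215,90,140,110,5,[],'z16')
```

```text
[0.478422   0.22537842 0.05079821] 0.00031131061080661007 [0.57414674 1.13783697 0.85633895] [0.47802667 0.22550333]
```

View pics/z16.png

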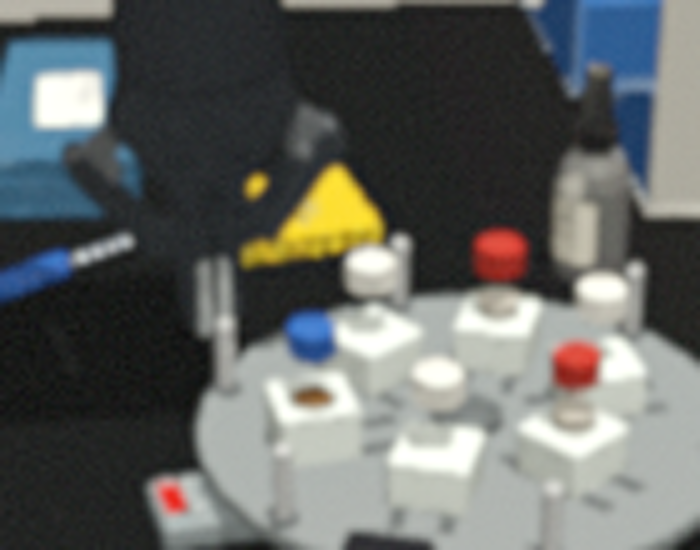

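View pics/t9.png

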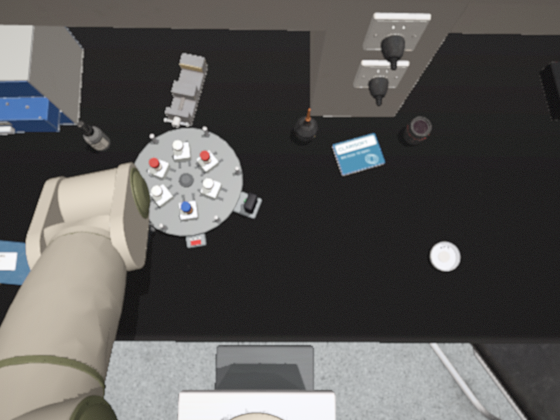

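The vial stands seated in its holder, with its cap at about (187,207) in the top view. The shut fingers are just behind the pin at about (260,158) in the side view. I'll push now.

>>> carry_out(
  rows=[
    {"dp": [0.005,-0.02,0],"twist": [0,0,0],"claw": -1},
    {"dp": [0.005,-0.04,0],"twist": [0,0,0],"claw": -1},
    {"dp": [-0.001,-0.058,0],"twist": [0,0,0],"claw": -1},
    {"dp": [-0.006,-0.077,0],"twist": [0,0,0],"claw": -1},
    {"dp": [-0.01,-0.096,0],"twist": [0,0,0],"claw": -1},
    {"dp": [-0.014,-0.115,0],"twist": [0,0,0],"claw": -1},
    {"dp": [-0.014,-0.115,0],"twist": [0,0,0],"claw": -1},
  ],
)

```text
clock: 15.75
ee_pos: [0.474, 0.1906, 0.0508]
tcp_rot: [[0.004, 0.986, 0.167], [-0.003, 0.167, -0.986], [-1.0, 0.003, 0.003]]
force: [-1.4, 1.8, 1.0]
width: -0.0001
```

Run:
```python
from way import *
s=snap('side','s10'); t=snap('top','t10')
o=readout.observe(); p=o['ee_pos'];print(p,o['width'],o['force'],tcp(12))
overlay(s,'side',215,90,140,110,5,[],'z17')
t0=tcp(12)
for ph in range(12,45,3): print(ph,((tcp(ph)-p[:2])/.3).round(4))
```

```text
[0.47406371 0.19091672 0.05073722] -0.00011355818034860016 [-1.56992908  1.77563537  1.31405016] [0.47425497 0.1909871 ]
12 [0.0006 0.0002]
15 [-0.0017 -0.0192]
18 [-0.003  -0.0387]
21 [-0.0033 -0.0582]
24 [-0.0025 -0.0777]
27 [-0.0008 -0.0972]
30 [ 0.002  -0.1166]
33 [ 0.0058 -0.1357]
36 [ 0.0106 -0.1547]
39 [ 0.0164 -0.1734]
42 [ 0.0231 -0.1917]
```

View pics/z17.png

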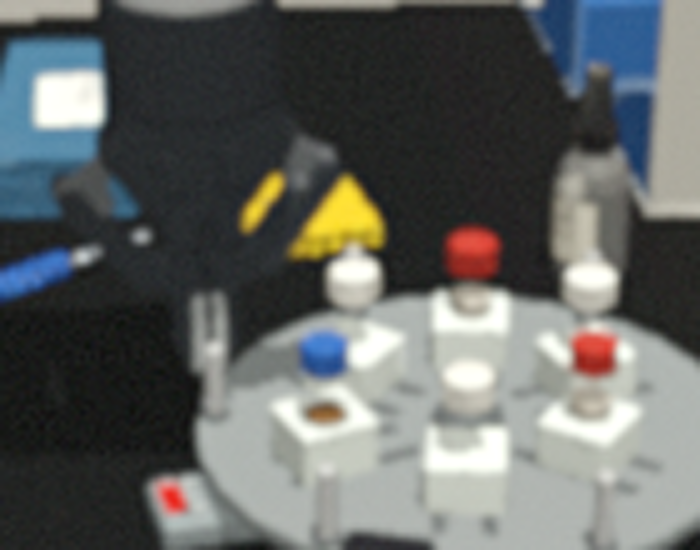

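The wheel is turning: the pin is now at about (258,159) in the side view and the contact force is about 2.4 N. I'll push on to roughly 36°.

>>> carry_out(
  rows=[
    {"dp": [-0.002,-0.019,0],"twist": [0,0,0],"claw": -1},
    {"dp": [-0.003,-0.039,0],"twist": [0,0,0],"claw": -1},
    {"dp": [-0.003,-0.058,0],"twist": [0,0,0],"claw": -1},
    {"dp": [-0.0025,-0.078,0],"twist": [0,0,0],"claw": -1},
    {"dp": [-0.001,-0.097,0],"twist": [0,0,0],"claw": -1},
    {"dp": [0.002,-0.117,0],"twist": [0,0,0],"claw": -1},
    {"dp": [0.006,-0.136,0],"twist": [0,0,0],"claw": -1},
    {"dp": [0.01,-0.152,0],"twist": [0,0,0],"claw": -1},
    {"dp": [0.01,-0.152,0],"twist": [0,0,0],"claw": -1},
  ],
)

```text
clock: 16.98
ee_pos: [0.4773, 0.1449, 0.0508]
tcp_rot: [[0.004, 0.986, 0.167], [-0.003, 0.167, -0.986], [-1.0, 0.004, 0.004]]
force: [-0.0, 0.0, 0.3]
width: -0.0007
```

Run:
```python
from way import *
s=snap('side','s11'); t=snap('top','t11')
o=readout.observe(); p=o['ee_pos'];print(p,o['width'],o['force'],tcp(36))
overlay(s,'side',215,90,140,110,5,[],'z18')
```

```text
[0.47713436 0.14532806 0.05076597] 4.0132453175977905e-05 [0.43497955 0.06236887 1.21913607] [0.47724658 0.14451107]
```

View pics/z18.png

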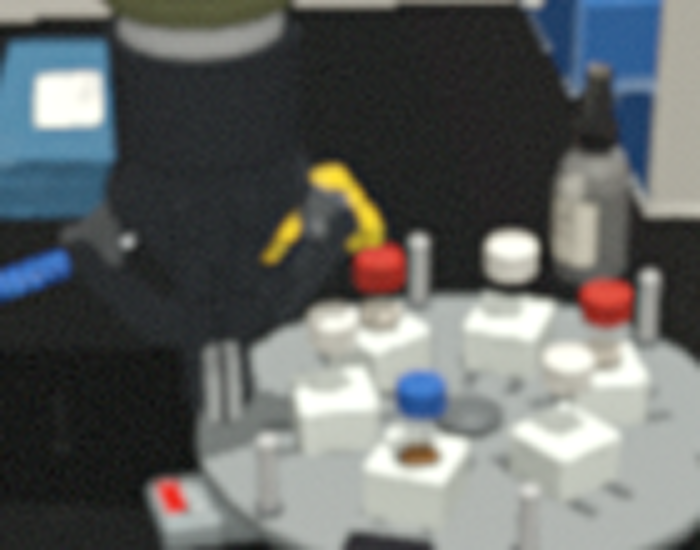

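>>> carry_out(
  rows=[
    {"dp": [0,0,0],"twist": [0,0,0],"claw": -1},
    {"dp": [0,0,0],"twist": [0,0,0],"claw": -1},
    {"dp": [0,0,0.1],"twist": [0,0,0],"claw": -1},
    {"dp": [0,0,0.25],"twist": [0,0,0],"claw": -1},
    {"dp": [0,0,0.4],"twist": [0,0,0],"claw": -1},
    {"dp": [-0.1,0.15,0.5],"twist": [0,0,0],"claw": -1},
    {"dp": [-0.2,0.3,0.5],"twist": [0,0,0],"claw": -1},
    {"dp": [-0.3,0.45,0.5],"twist": [0,0,0],"claw": -1},
    {"dp": [-0.3,0.5,0.5],"twist": [0,0,0],"claw": -1},
    {"dp": [-0.3,0.5,0.5],"twist": [0,0,0],"claw": -1},
  ],
)

```text
clock: 18.32
ee_pos: [0.3873, 0.2957, 0.2006]
tcp_rot: [[0.004, 0.986, 0.168], [-0.003, 0.168, -0.986], [-1.0, 0.004, 0.004]]
force: [0.5, 0.3, 0.3]
width: 0.0002
```

Run:
```python
from way import *
s=snap('side','s12'); t=snap('top','t12')
o=readout.observe(); p=o['ee_pos'];print(p,o['width'],o['force'],o['clock'])
overlay(s,'side',215,115,140,110,5,[],'z19')
overlay(t,'top',115,115,155,120,5,[],'z20')
```

```text
[0.38771285 0.29456355 0.2005795 ] 3.9274116422165125e-05 [ 0.45124672  0.0358382  -0.4475965 ] 18.425
```

View pics/z19.png

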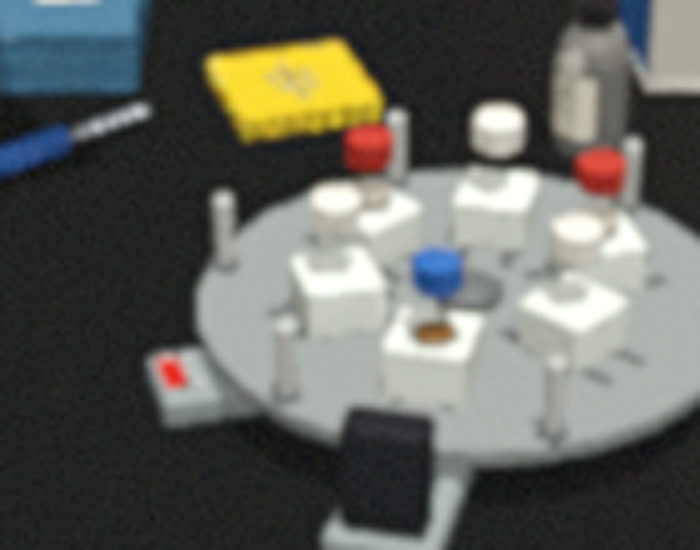

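View pics/z20.png

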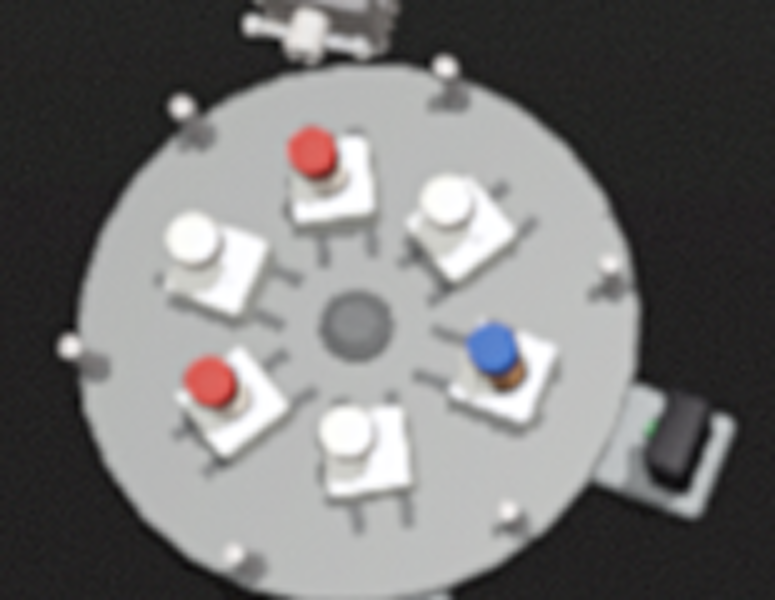

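Run:
```python
from workcell import workorder
print(workorder.close_job())
```

```text
the job is handed in; nothing more can be done
None
```

I loaded the vial into the empty holder, pressed it home, and turned the wheel one click anticlockwise. I then withdrew the arm and handed the job in at about 18.4 s. The hand-in reports no verdict.

- **Loading:** I gripped the vial by its cap at 20 N. The holder stands about 11.5 mm outward of its nominal place. The vial went in with no resistance above the force noise of about 1 N, so I did not feel the clip as a separate step. At the tool height expected for the floor, the force rose sharply. It reached 11.4 N with no further travel, which I take as fully home.
- **Turning:** I pushed the pin to about 36° with the shut fingers. The measured force was about 2.4 N at my one check during the push. The wheel then ran on to the click by itself.
- **Last checks:** In the final pictures all the pins are back at their starting pixels and the fixed vials have each moved on one place, so the wheel turned exactly one click. The vial stands upright in its holder in front of the black head, and its cap looks level with the fixed vials. The gripper is clear of everything.
- **Small disagreements:** The two cameras differed by up to 2.4 mm in y. In the side view the seated cap showed about 1 pixel higher than my model predicted. The pin tops had shown an offset of about 0.7 pixel in the same direction, so I treated this as calibration error.

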